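Fit the bumper cover and hold the spring pusher open

TASK

Hang the blue U-shaped cover over the steel cross bar of the spring-loaded pusher, seated fully down on it, and let go of it. Then pull the pusher back by its black handle until its red pointer stands over the yellow mark, with the cover still on the bar, and finish while still holding the handle there, because the spring would pull it home again. Leave the date stamp beside the pusher and the two puffed-rice blocks standing in the bed where they are.

Things in the scene. Friction and masses are not known exactly. Their poses are not given: they have to be found in the camera images.
- base: fixed white bed 380 x 150 mm, 12 mm thick, with an aluminium rail (16 mm wide, top at z 36 mm) along each long side and an end stop (top 62 mm high) at its far end. Origin: centre of its underside, on the table. Its x axis runs along the rails away from the robot to the end stop, y to the left, z up. The pusher slides along it
- pusher: the sliding carriage with cross bar and handle; its origin lies at the base's origin when the pusher is home, its axes stay parallel to the base's. It slides toward the base's -x (toward the robot), 110 mm at most, against a spring that pulls it home to +x with about 5 N at home and 0.8 N more for every 10 mm. It starts home
- bar_top (a point): centre of the top face of the pusher's cross bar, 85 mm above the table. The bar is flat steel, 16 mm thick (base x), 22 mm high, running along the base's y, clear for 90 mm between two uprights (16 x 10 mm) that rise 10 mm above the bar's top face. Below the bar 37 mm are clear down to the carriage plate
- handle (a point): centre of the black D handle's round grip bar, 78 mm above the table, 100 mm in front (base -x) of the cross bar. The grip runs along the base's y, 17 mm diameter over its middle 50 mm, on two legs 72 mm apart; about 50 mm are clear beneath. Best pinched from above with one finger in front of it and one behind it
- pointer (a point): the red pointer of the pusher, a bar 4 mm wide that reaches across the left rail at a height of 42 mm; this is its centre. It moves with the pusher
- mark: fixed yellow clip, 10 mm wide (base x), sitting on the left rail; origin at its centre on the rail's top. Axes parallel to the base's. The pointer passes 3 mm above it. It is 45 to 85 mm in front (base -x) of the pointer's home position
- cover: loose blue plastic U-shaped bumper cover, 38 mm (its x) by 70 mm (its y) by 45 mm high, about 60 g, standing on its two legs with the open side down. Walls 4 mm, top 5 mm thick, inside 30 mm wide (x) and 40 mm deep, open at both y ends. Origin: centre of its underside (between the feet). Grasp from above across its x. On the bar its y runs along the bar
- cover_inside (a point): centre of the inside face of the cover's top, 40 mm above its origin: this face rests on the bar's top face
- stamp: bystander: self-standing date stamp with red grip and black foot, 26 x 42 mm, 66 mm high; origin centre of its underside. It stands on the other side of the base from the cover
- rice_a: bystander: loose puffed-rice block 35 x 90 mm, 54 mm high, standing across the bed next to the end stop; origin centre of its underside
- rice_b: bystander: a second puffed-rice block of the same size, standing across the bed 37 mm nearer to the pusher, its face some 55 mm behind the bar's far face

How it is judged:
By the outcome, as a careful person would: the job done as asked, in the order asked, and still so for the second after the job is handed in, while the arm keeps its last pose, push and grip.
It also fails if it takes over 56 s, if anything falls off the work surface, if the arm or the gripper's body presses on something with over 40 N, if the wrist force passes 120 N, or if a joint passes its speed limit or range.

ROBOT

A 6-joint arm with a two-finger parallel gripper is mounted at the origin on a cart in front of the work surface, level with it; the furniture and walls round the work are solid. World frame = base frame: x ahead of the robot, y to its left, z up, the work surface at z = 0. Lengths are in m, angles in rad, forces in N, time in s.
With the tool pointing down it reaches from about 0.35 to 0.8 m from the base axis. Payload 7.3 kg.
Tool frame: the origin (TCP) lies between the finger pads; the fingertips stand 19 mm ahead of it and the grasp point (between the pads) is the TCP; z points along the fingers, y is the line along which they close (so a half turn about z gives the same grasp; the last joint's range is limited). The gripper opens to 85 mm and grips with 20 to 120 N. Pads are 22 mm wide; open, the fingers measure 114 mm over their backs; the gripper's body (76 mm by 85 mm) begins 54 mm behind the grasp point. The pads swing forward as they close: fully open they stand 13 mm farther back than shut.
Start: joints at [-1.281, 0.342, 1.524, -0, 1.275, -0.146], TCP at [0.222, -0.476, 0.25] pointing down, gripper open.
Joint ranges: [-2.53, 2.53], [-0.77, 2.02], [0.04, 2.7], [-1, 4.14], [0.28, 2.66], [-3.11, 3.11]. Speed limits (rad/s): [2.57, 2.57, 3.14, 3.14, 3.14, 3.14].

INTERFACE

Orientations are given as a unit quaternion [w, x, y, z].
In Python, from bench import arm, grab_frame, camera_model gives the robot as it stands.
- The arm moves only by the tool play_rows, never from a script. Its argument "rows" is a list of rows, each a list of 4 numbers: the shift along the tool's x, y, z in m, then the turn about the tool's z in units of 6 degrees (1.0 is 6 degrees). In form: [[dx, dy, dz, turn], ...]. A call has 1 to 12 rows; each row shifts and turns the commanded pose from where the row before left it, along the tool's axes as they then stand; what a row does not reach is not made up. A row lasts 1/12 s, in which the tool goes at most 41.7 mm and 7.16 degrees, less where a joint would pass 70% of its speed; a pose out of reach is approached as far as the arm can. A call is refused whole if a number of a shift passes 0.0417 or a number of a turn 1, either way. A call with a gripper value outside its range is refused whole. "claw" is the closure, from -1 (fully open) to 1 (shut), set as the call begins (left out, the last holds). The fingers move at their own pace and stop on an object; "grip_force" is the grip in N (left out, the last holds). Time passes only in rows, so rows that do not move let the fingers close. It gives the time, the measured TCP pose, the force, the opening and the grip force at its end, in the units of the state.
- arm.get_obs(): the state, without advancing time (a new reading comes with each control period).
- grab_frame(name): name is "side" or "top" or "wrist"; returns the picture (420x560x3 uint8, red, green, blue); there is no depth.
- camera_model(name): a dict with "fx", "fy", "cx", "cy" (pixels), "xyz" and "orientation" of the camera in the world; the wrist camera has in their place "T_tool_cam" (4x4, takes a point from camera to tool coordinates, whose origin is the TCP and whose axes are the flange's). Camera axes: x right, y down, z forward; pixel columns grow to the right and rows downward; lengths in m; the calibration is good to about 2 mm. A picture is of the moment at which its call begins: read the wrist's pose just before it. camera_model takes no time and is no camera call.
- arm.sign_off(): hands the job in; it is judged then, once.
The state is a dict: "clock": time; "qpos": joint angles; "qd": joint speeds; "effort": joint torques, N m; "tool_pos": TCP position; "ee_rot": TCP orientation; "wrist_force": force on the tool from outside, world axes, zero at the start; "moment": the same for the moment, N m; "opening": finger opening in m; "grip_force": force on a finger pad.
Only numpy, scipy, OpenCV 4.12 (cv2) and the standard library are available. Lean on these libraries where they do the work, as an engineer would, in place of code of your own. Each camera call takes 0.05 s, during which the arm holds its last target. There are 200 camera calls.

## Working session

There is one attempt and no reset: what is moved stays moved. The work goes in short steps, Python scripts to look and compute and a tool call to move; the robot and the scene stay as the last step left them, time stands still between calls to the robot, and variables do not carry over. Pictures are saved under pics/ and viewed, at most 10 in all, crops included, and the job is handed in when it is done.

Besides the shell and the picture viewer there is one more tool, called after "Request:" as name([rows], argument=value, ...), one row to a line, values as JSON. play_rows: Moves the arm, as the interface text tells. Its arguments: {"type":"object","properties":{"rows":{"type":"array"},"claw":{"type":"number"},"grip_force":{"type":"number"}},"required":["rows"]}

```bash
mkdir -p pics; ls
python3 - <<'E'
from bench import arm, grab_frame, camera_model
import cv2
for n in ("top","side"):
    cv2.imwrite(f"pics/{n}0.png",grab_frame(n)[:,:,::-1]); print(camera_model(n))
print(camera_model("wrist")); print(arm.get_obs())
E
```

```text
pics
{'fx': 388.3451921194204, 'fy': 388.3451921194204, 'cx': 286.9005138660946, 'cy': 212.1474623560806, 'xyz': array([0.54427592, 0.01741737, 1.20318725]), 'orientation': array([ 0.02107446, -0.70444519,  0.70907838, -0.02281854])}
{'fx': 535.4705072263432, 'fy': 535.4705072263432, 'cx': 281.6895435327085, 'cy': 204.13303552285498, 'xyz': array([0.03068982, 1.05062846, 0.55080167]), 'orientation': array([ 0.14224541, -0.21263182,  0.79731625, -0.54666329])}
{'fx': 328.6437724385647, 'fy': 328.6437724385647, 'cx': 285.27081642171476, 'cy': 206.70283397993785, 'T_tool_cam': array([[-5.00449107e-04, -9.47963352e-01, -3.18379071e-01,
         8.08505383e-02],
       [ 9.99999724e-01, -6.49240386e-04,  3.61227023e-04,
         6.37340333e-04],
       [-5.49134530e-04, -3.18378803e-01,  9.47963415e-01,
        -1.22018764e-01],
       [ 0.00000000e+00,  0.00000000e+00,  0.00000000e+00,
         1.00000000e+00]])}
{'clock': 0.1, 'qpos': array([-1.28098344e+00,  3.42685469e-01,  1.52492090e+00,  3.13015322e-06,
        1.27542943e+00, -1.45983956e-01]), 'qd': array([ 0.00091249, -0.00209912, -0.00186893,  0.0002738 , -0.00112644,
        0.0002311 ]), 'effort': array([ 1.53235182e-03, -4.34447765e+01, -2.46490860e+01, -1.92682560e-04,
        4.70362720e-03,  3.10810492e-05]), 'tool_pos': array([ 0.22155061, -0.47558909,  0.24967883]), 'ee_rot': array([-7.19812623e-04,  9.76353765e-01,  2.16177717e-01, -5.03535119e-05]), 'wrist_force': array([ 0.32170328, -0.0451219 ,  0.76334292]), 'moment': array([-0.03312471,  0.02117437,  0.0039054 ]), 'grip_force': 0.0, 'opening': 0.0854560931085058}
```

View pics/top0.png

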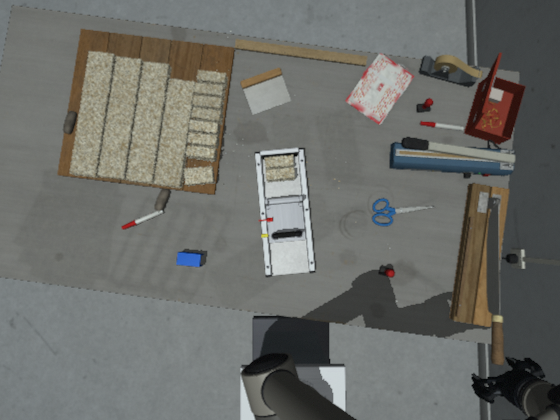

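View pics/side0.png

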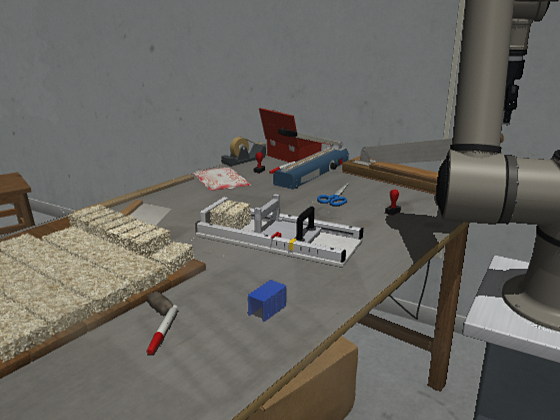

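The top view shows the cover (blue) at about (190,259), the bed spanning (255,150)–(315,275), the pointer at (267,219), the mark at (263,236), the black grip at (287,234) and the stamp at (388,270). The side view agrees: the cover stands upright with its open end toward the camera.

```bash
cat > h.py <<'E'
from bench import arm, grab_frame, camera_model
import cv2, numpy as np
from scipy.spatial.transform import Rotation as R
def rot(q): return R.from_quat(np.r_[q[1:],q[0]]).as_matrix()
def cam(n):
    m=camera_model(n); K=np.array([[m['fx'],0,m['cx']],[0,m['fy'],m['cy']],[0,0,1]])
    if n=='wrist':
        o=arm.get_obs(); T=np.eye(4); T[:3,:3]=rot(o['ee_rot']); T[:3,3]=o['tool_pos']; T=T@m['T_tool_cam']
    else:
        T=np.eye(4); T[:3,:3]=rot(m['orientation']); T[:3,3]=m['xyz']
    return K,T
def ray(K,T,px,z):
    px=np.atleast_2d(np.asarray(px,float)); d=(T[:3,:3]@np.linalg.inv(K)@np.c_[px,np.ones(len(px))].T).T
    return T[:3,3]+d*((z-T[2,3])/d[:,2])[:,None]
def proj(K,T,P):
    c=(np.atleast_2d(P)-T[:3,3])@T[:3,:3]; u=c@K.T; return u[:,:2]/u[:,2:]
def blobs(img,lo,hi,amin=6):
    m=cv2.inRange(cv2.cvtColor(img,cv2.COLOR_RGB2HSV),np.array(lo),np.array(hi))
    n,l,s,c=cv2.connectedComponentsWithStats(m)
    return [(s[i],c[i],np.argwhere(l==i)[:,::-1]) for i in range(1,n) if s[i][4]>=amin]
E
python3 - <<'E'
from h import *
K,T=cam('top'); im=grab_frame('top')
for nm,lo,hi,z in (('blue',(100,150,60),(130,255,255),.045),('yellow',(24,150,120),(34,255,255),.037),('red',(0,170,100),(6,255,255),.044),('black',(0,0,0),(180,255,35),.085)):
    for s,c,p in blobs(im,lo,hi):
        if 150<c[0]<420 and 140<c[1]<290:
            r=cv2.minAreaRect(p.astype(np.float32)); print(nm,s,c.round(1),ray(K,T,c,z)[0].round(3),np.round(r[1],1),ray(K,T,cv2.boxPoints(r),z)[:,:2].round(3).tolist())
# bed corners: white
b=[(s,c,p) for s,c,p in blobs(im,(0,0,190),(180,40,255),100) if 240<c[0]<330 and 140<c[1]<290]
for s,c,p in b: print(s,c)
p=np.vstack([x[2] for x in b]); r=cv2.minAreaRect(p.astype(np.float32)); print(r, ray(K,T,cv2.boxPoints(r),.03).round(3))
E
```

```text
blue [373 199  22  27 213] [383.3 211.9] [ 0.615 -0.274  0.045] [26. 21.] [[0.654, -0.244], [0.654, -0.307], [0.576, -0.305], [0.576, -0.242]]
blue [177 252  25  15 306] [188.6 258.6] [0.48  0.307 0.045] [23.6 13.2] [[0.465, 0.343], [0.504, 0.339], [0.496, 0.27], [0.457, 0.274]]
yellow [262 234   6   3  13] [264.5 234.9] [0.549 0.082 0.037] [2. 5.] [[0.552, 0.089], [0.552, 0.074], [0.546, 0.074], [0.546, 0.089]]
red [267 218   5   3  14] [269.1 219.1] [0.596 0.067 0.044] [2. 4.] [[0.599, 0.074], [0.599, 0.062], [0.593, 0.062], [0.593, 0.074]]
red [388 270   6   7  32] [390.5 273.1] [ 0.433 -0.292  0.044] [6. 5.] [[0.443, -0.284], [0.442, -0.299], [0.425, -0.299], [0.425, -0.284]]
black [402 138  19  11  57] [408.4 144.3] [ 0.81  -0.341  0.085] [19.7  8.2] [[0.809, -0.317], [0.831, -0.327], [0.807, -0.379], [0.785, -0.369]]
black [291 153   6   3  12] [294.2 153.8] [ 0.784 -0.008  0.085] [2. 5.] [[0.786, 0.001], [0.786, -0.013], [0.78, -0.013], [0.78, 0.001]]
black [282 154   8   1   8] [285.5 154. ] [0.783 0.017 0.085] [7. 0.] [[0.783, 0.007], [0.783, 0.007], [0.784, 0.028], [0.784, 
[... 469 characters left out ...]
438 -0.256  0.085] [7.4 2.8] [[0.439, -0.245], [0.446, -0.248], [0.438, -0.267], [0.431, -0.264]]
[261 148  37   7 109] [278.68807339 151.02752294]
[300 161   7  34 124] [303.07258065 177.61290323]
[257 165   8  48 180] [260.35       188.52777778]
[266 176  35  21 469] [282.65031983 187.80597015]
[268 204  22  31 430] [278.89767442 217.59767442]
[305 211   8  51 194] [308.61340206 235.59793814]
[263 237   7  29 107] [265.86915888 251.28971963]
[ 270  237   39   38 1155] [288.7974026  256.18181818]
((284.4391174316406, 211.16995239257812), (123.80607604980469, 47.87571716308594), 84.9363784790039) [[ 0.803  0.11   0.03 ]
 [ 0.815 -0.036  0.03 ]
 [ 0.441 -0.065  0.03 ]
 [ 0.429  0.078  0.03 ]]
```

Request:
play_rows([
  [0.036,-0.017,0,0],
  [0.036,-0.017,0,0],
  [0.036,-0.017,0,0],
  [0.036,-0.017,0,0],
  [0.036,-0.017,0,0],
  [0.036,-0.017,0,0],
  [0.036,-0.017,0,0],
  [0.036,-0.017,0,0],
  [0.036,-0.017,0,0],
], claw=-1, grip_force=30)

```text
clock: 0.9
tool_pos: [0.4516, -0.1987, 0.2502]
ee_rot: [0.0, 0.976, 0.216, -0.0]
wrist_force: [0.8, -0.6, 0.6]
opening: 0.0856
grip_force: 0.0
```

Request:
play_rows([
  [0.02,-0.036,0,0],
  [0.02,-0.036,0,0],
  [0.02,-0.036,0,0],
  [0.02,-0.036,0,0],
  [0.02,-0.036,0,0],
  [0.02,-0.036,0,0],
  [0.02,-0.036,0,0],
  [0.02,-0.036,0,0],
  [0.02,-0.036,0,0],
  [0.02,-0.036,0,0],
  [0.02,-0.036,0,0],
  [0.02,-0.036,0,0],
])

```text
clock: 1.9
tool_pos: [0.4855, 0.2946, 0.2501]
ee_rot: [0.0, 0.976, 0.216, -0.0]
wrist_force: [1.1, -0.1, 0.3]
opening: 0.085
grip_force: 0.0
```

Request:
play_rows([
  [0,0,0,-1],
  [0,0,0,-1],
  [0,0,0,-1],
  [0,0,0,-1],
  [0,0,0,-1],
  [0,0,0,-1],
  [0,0,0,-1],
  [0,0,0,-1],
  [0,0,0,-1],
  [0,0,0,-0.8],
  [0,0,0,0],
])

```text
clock: 2.82
tool_pos: [0.4858, 0.2924, 0.2499]
ee_rot: [-0.0, 0.744, 0.669, -0.0]
wrist_force: [0.4, -0.4, 0.1]
opening: 0.085
grip_force: 0.0
```

Run:
```python
from h import *
K,T=cam('wrist'); im=grab_frame('wrist'); cv2.imwrite('pics/w1.png',im[:,:,::-1])
np.savez('w1.npz',K=K,T=T)
for s,c,p in blobs(im,(100,120,40),(130,255,255),200):
    hsv=cv2.cvtColor(im,cv2.COLOR_RGB2HSV); v=hsv[p[:,1],p[:,0],2]; print(s,c,np.histogram(v,8))
```

```text
[ 258  128   39   71 2527] [276.71230708 164.2406015 ] (array([   6,   12,   27,   29,   16,   49,  154, 2234]), array([ 99. , 114.5, 130. , 145.5, 161. , 176.5, 192. , 207.5, 223. ]))
```

View pics/w1.png

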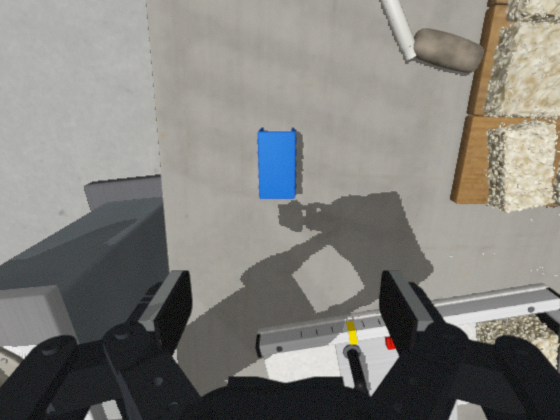

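The cover's top face spans about (258–296, 131–199), nearly square to the tool. The mark (352,332) and pointer (391,343) are visible too.

Run:
```python
from h import *
d=np.load('w1.npz'); K,T=d['K'],d['T']; im=cv2.imread('pics/w1.png')[:,:,::-1].copy()
s,c,p=max(blobs(im,(100,120,205),(130,255,255),200),key=lambda b:b[0][4])
r=cv2.minAreaRect(p.astype(np.float32)); P=ray(K,T,cv2.boxPoints(r),.045)
print(P.round(4)); print(P.mean(0)); 
for i in range(4): e=P[(i+1)%4]-P[i]; print(np.linalg.norm(e),np.degrees(np.arctan2(e[1],e[0])))
o=arm.get_obs(); M=rot(o['ee_rot']); print(np.degrees(np.arctan2(M[1,0],M[0,0])))
print('to cover, tool axes',M.T@(P.mean(0)-o['tool_pos']))
for nm,lo,hi,z in (('yellow',(24,150,120),(34,255,255),.038),('red',(0,170,100),(6,255,255),.044)):
    for s,c,p in blobs(im,lo,hi,20): print(nm,s,ray(K,T,c,z)[0])
```

```text
[[0.4638 0.3426 0.045 ]
 [0.4977 0.339  0.045 ]
 [0.4912 0.2731 0.045 ]
 [0.455  0.2769 0.045 ]]
[0.4769287  0.30789666 0.045     ]
0.034124291288300315 -6.093195314903186
0.06621681189198884 -95.66448165052623
0.03637629157742909 173.90996127889602
0.06624025613134636 82.38727371710561
83.67528970027077
to cover, tool axes [ 0.01448486 -0.01046657  0.20495845]
yellow [346 321  11  24 167] [0.54561073 0.08974542 0.038     ]
red [386 337  10  12  81] [0.59038092 0.07440747 0.044     ]
```

Request:
play_rows([
  [0.0145,-0.0105,0.03,0],
  [0,0,0.035,0],
  [0,0,0.035,0],
  [0,0,0.035,0],
  [0,0,0.035,0],
  [0,0,0.03,0],
  [0,0,0.02,0],
  [0,0,0,0],
])

```text
clock: 3.53
tool_pos: [0.4744, 0.3067, 0.0258]
ee_rot: [-0.001, 0.745, 0.667, -0.004]
wrist_force: [-1.2, 0.4, -0.0]
opening: 0.0856
grip_force: 0.0
```

Request:
play_rows([
  [0,0,0,0],
  [0,0,0,0],
  [0,0,0,0],
  [0,0,0,0],
  [0,0,0,0],
  [0,0,0,0],
  [0,0,0,0],
  [0,0,0,0],
], claw=1, grip_force=30)

```text
clock: 4.2
tool_pos: [0.4781, 0.3085, 0.0321]
ee_rot: [0.0, 0.745, 0.668, 0.002]
wrist_force: [-0.2, -0.8, 7.4]
opening: 0.0375
grip_force: 30.8
```

Request:
play_rows([
  [0,0,-0.01,0],
  [0,0,-0.03,0],
  [0,0,-0.04,0],
  [0,0,-0.04,0],
  [0,0,-0.04,0],
  [0,0,-0.04,0],
  [0,0,-0.02,0],
  [0,0,0,0],
])

```text
clock: 4.87
tool_pos: [0.4789, 0.3089, 0.2573]
ee_rot: [0.002, 0.744, 0.668, 0.006]
wrist_force: [-0.5, 0.2, -0.9]
opening: 0.0376
grip_force: 30.4
```

Request:
play_rows([
  [-0.0335,0.0178,0,0],
  [-0.0335,0.0178,0,0],
  [-0.0335,0.0178,0,0],
  [-0.0335,0.0178,0,0],
  [-0.0335,0.0178,0,0],
  [-0.0335,0.0178,0,0],
  [-0.0335,0.0178,0,0],
  [-0.0335,0.0178,0,0],
  [-0.0335,0.0178,0,0],
  [-0.0335,0.0178,0,0],
  [-0.0335,0.0178,0,0],
])

```text
clock: 5.78
tool_pos: [0.6316, -0.0813, 0.25]
ee_rot: [-0.0, 0.745, 0.668, -0.0]
wrist_force: [1.0, 0.1, 0.6]
opening: 0.0376
grip_force: 30.4
```

Request:
play_rows([
  [0,0,0,-0.9],
  [0,0,0,-0.9],
  [0,0,0,0],
  [0,0,0,0],
  [0,0,0,0],
])

```text
clock: 6.2
tool_pos: [0.6315, -0.0791, 0.2502]
ee_rot: [-0.0, 0.679, 0.734, -0.0]
wrist_force: [-0.6, 0.0, -0.2]
opening: 0.0374
grip_force: 30.5
```

Run:
```python
from h import *
K,T=cam('wrist'); im=grab_frame('wrist'); cv2.imwrite('pics/w2.png',im[:,:,::-1])
np.savez('w2.npz',K=K,T=T); o=arm.get_obs(); print(o['tool_pos'],o['ee_rot'],o['wrist_force'])
```

```text
[ 0.6315524  -0.07898019  0.25034069] [-4.17763835e-05  6.78876183e-01  7.34252764e-01 -7.69441088e-05] [-0.69526049 -0.44056843 -0.70866482]
```

View pics/w2.png

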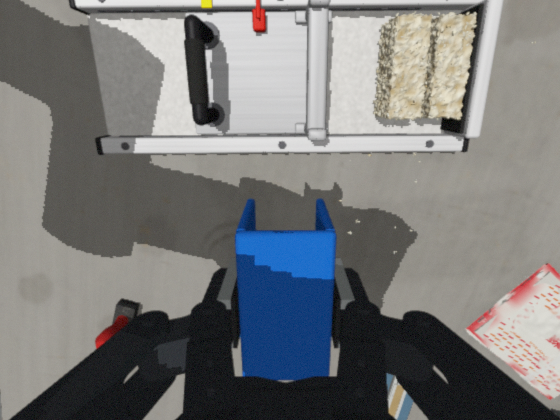

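The bed's right rail runs along row 145, the bar is at columns 308–327 (rows 5–137), the handle grip near (197,70), the pointer at (259,16), and the cover is held square. I'll zoom in on the bar and handle to get its edges.

Run:
```python
from h import *
im=cv2.imread('pics/w2.png'); cv2.imwrite('pics/w2c.png',cv2.resize(im[0:150,170:350],None,fx=4,fy=4,interpolation=cv2.INTER_NEAREST))
g=cv2.cvtColor(im,cv2.COLOR_BGR2GRAY)
for r in (40,60,80,100,120): print(r,g[r,296:338].tolist())
print([g[r,317] for r in range(0,30)],[int(g[r,317]) for r in range(115,145)])
```

```text
40 [214, 215, 213, 214, 216, 216, 214, 214, 215, 213, 197, 127, 140, 178, 195, 213, 220, 218, 216, 214, 212, 209, 204, 204, 204, 204, 204, 202, 197, 184, 163, 137, 120, 133, 136, 136, 139, 168, 211, 217, 217, 216]
60 [214, 214, 213, 213, 212, 213, 213, 214, 212, 207, 174, 124, 150, 183, 199, 213, 217, 217, 214, 210, 205, 202, 200, 202, 202, 204, 202, 199, 190, 175, 152, 116, 127, 126, 130, 165, 207, 212, 214, 213, 211, 212]
80 [211, 210, 211, 209, 210, 211, 210, 211, 209, 197, 153, 119, 155, 184, 201, 214, 214, 213, 209, 205, 200, 199, 200, 199, 201, 202, 202, 196, 181, 161, 130, 126, 131, 134, 167, 207, 213, 215, 216, 214, 214, 215]
100 [208, 206, 206, 205, 208, 206, 206, 207, 205, 191, 134, 133, 170, 189, 201, 211, 210, 210, 205, 202, 198, 198, 198, 199, 200, 199, 196, 188, 170, 149, 118, 129, 130, 134, 169, 212, 216, 214, 208, 206, 207, 211]
120 [202, 202, 203, 202, 202, 203, 203, 203, 200, 186, 121, 141, 179, 191, 203, 205, 207, 206, 203, 198, 195, 195, 197, 198, 198, 196, 192, 179, 153, 117, 123, 131, 163, 204, 217, 216, 216, 214, 215, 215, 214, 212]
[np.uint8(188), np.uint8(177), np.uint8(165), np.uint8(149), np.uint8(123), np.uint8(89), np.uint8(72), np.uint8(78), np.uint8(110), np.uint8(120), np.uint8(136), np.uint8(199), np.uint8(212), np.uint8(214), np.uint8(214), np.uint8(212), np.uint8(212), np.uint8(213), np.uint8(212), np.uint8(213), np.uint8(211), np.uint8(211), np.uint8(211), np.uint8(211), np.uint8(212), np.uint8(211), np.uint8(211), np.uint8(210), np.uint8(211), np.uint8(210)] [197, 194, 194, 194, 196, 195, 195, 194, 195, 193, 196, 193, 176, 135, 146, 179, 196, 209, 211, 211, 207, 200, 193, 173, 158, 130, 130, 135, 135, 131]
```

View pics/w2c.png

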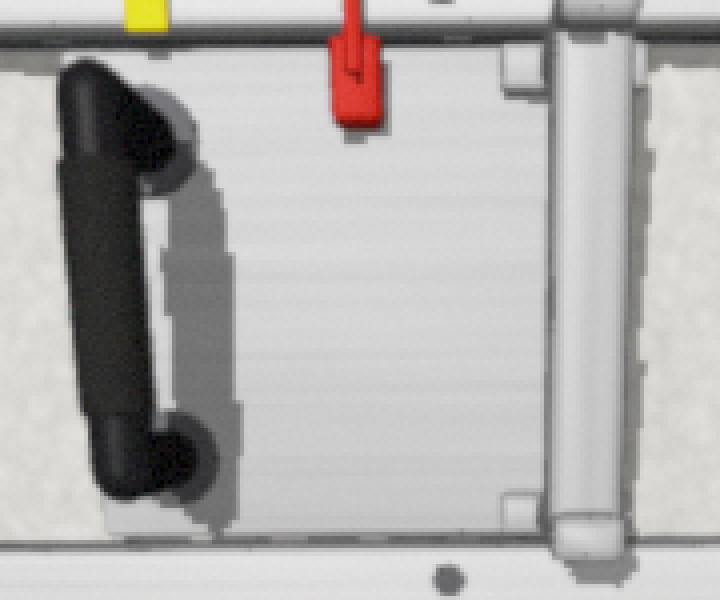

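The crop shows the clear bar top between the upright faces at rows ~10.5 and ~127.5. The handle grip's middle is at about (196,71), the pointer stem at column 258, and the mark at column 206.6.

Run:
```python
from h import *
d=np.load('w2.npz'); K,T=d['K'],d['T']; im=cv2.imread('pics/w2.png')[:,:,::-1].copy()
print('cam',T[:3,3])
A=ray(K,T,[[308.2,40],[327,40],[307,120],[324.8,120]],.085); print(A.round(4), np.linalg.norm(A[1]-A[0]),np.linalg.norm(A[3]-A[2]))
f=lambda r:np.array([317.6+(r-40)/80*(315.9-317.6),r])
E=ray(K,T,[f(10.5),f(127.5)],.085); v=E[0]-E[1]; print('bar ends',E.round(4),np.linalg.norm(v),'yaw',np.degrees(np.arctan2(-v[0],v[1])),'mid',E.mean(0))
h=cv2.inRange(im[44:100,175:225],(0,0,0),(60,60,60)); 
rows=[]
for r in range(45,100):
    c=np.where(im[r,180:225].max(1)<60)[0]+180
    c=c[c<c[0]+24]; rows.append((c.mean(),r,c[0],c[-1]))
rows=np.array(rows); print(rows[::18]); H=ray(K,T,rows[:,:2],.078); p=np.polyfit(H[:,1],H[:,0],1); print('handle yaw',np.degrees(np.arctan(-p[0])),H.mean(0))
# rail lines: right rail outer bottom edge
y=(im[:,:,0]>180)&(im[:,:,2]<80)&(im[:,:,1]>150); q=np.argwhere(y)[:,::-1]; q=q[q[:,1]<12]; print('yellow',q.min(0),q.max(0),ray(K,T,[(q.min(0)+q.max(0))/2],.039))
print('pointer',ray(K,T,[258.2,4],.044))
b=blobs(im,(0,170,100),(6,255,255),20); print([x[1] for x in b])
o=arm.get_obs(); M=rot(o['ee_rot']); print('toolyaw',np.degrees(np.arctan2(M[1,0],M[0,0])))
s,c,p=max(blobs(im,(100,120,40),(130,255,255),300),key=lambda b:b[0][4]); print(s)
# cover far top edge in hand
print(ray(K,T,[[236,232],[334,232]],.25034+.013).round(4))
```

```text
cam [0.62444683 0.00155643 0.37222188]
[[ 0.6392  0.0447  0.085 ]
 [ 0.6539  0.0459  0.085 ]
 [ 0.6442 -0.0161  0.085 ]
 [ 0.6592 -0.015   0.085 ]] 0.014807785444566662 0.015074574885567389
bar ends [[ 0.6448  0.0657  0.085 ]
 [ 0.6522 -0.0217  0.085 ]] 0.08768089122688023 yaw 4.86341860536357 mid [0.64852494 0.02196911 0.085     ]
[[194.5  45.  185.  204. ]
 [195.5  63.  187.  204. ]
 [197.5  81.  189.  206. ]
 [199.   99.  191.  207. ]]
handle yaw 4.5230816432256775 [0.54954912 0.01465596 0.078     ]
yellow [201   0] [211   7] [[0.54838312 0.0736843  0.039     ]]
pointer [[0.59494494 0.075726   0.044     ]]
[array([258.55944056,  17.59090909]), array([102.26865672, 338.25373134])]
toolyaw 94.48822724613643
[  235   199   102   182 14822]
[[ 0.6104 -0.0459  0.2633]
 [ 0.6454 -0.0432  0.2633]]
```

Request:
play_rows([
  [0.033,0.008,0,0],
  [0.033,0.008,0,0],
  [0.0334,0.0088,0,0],
  [0,0,0.02,0],
  [0,0,0.03,0],
  [0,0,0.03,0],
  [0,0,0.02,0],
  [0,0,0,0],
  [0,0,0,0],
  [0,0,0,0],
])

```text
clock: 7.08
tool_pos: [0.6495, 0.0217, 0.1521]
ee_rot: [0.001, 0.678, 0.735, 0.001]
wrist_force: [-0.5, -0.4, 0.1]
opening: 0.0378
grip_force: 30.5
```

Run:
```python
from h import *
o=arm.get_obs(); M=rot(o['ee_rot']); print(o['tool_pos'],np.degrees(np.arctan2(M[1,0],M[0,0])),'to bar',M.T@(np.array([.6487,.0222,.077])-o['tool_pos']))
im=grab_frame('side'); a=cv2.resize(im[150:280,170:380],None,fx=3.6,fy=3.6,interpolation=cv2.INTER_CUBIC); cv2.imwrite('pics/s2.png',a[:,:,::-1])
```

```text
[0.64947365 0.02167299 0.15213105] 94.55492176717605 to bar [ 0.00062879 -0.00093823  0.0751284 ]
```

View pics/s2.png

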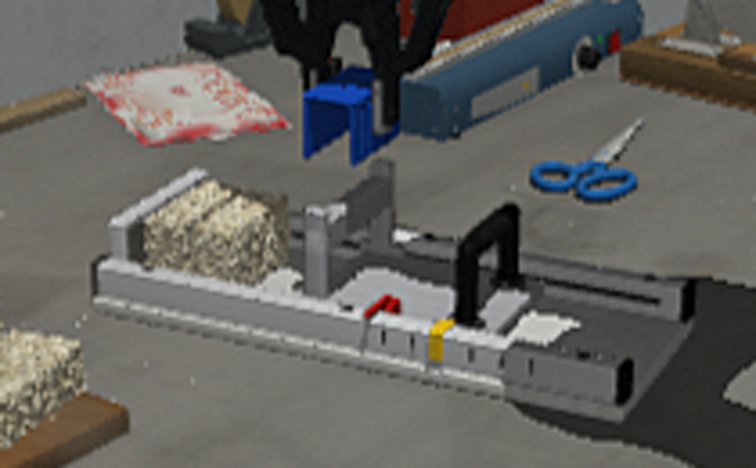

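The cover hangs square above the bar in the side view, with its open side down. I'll descend gently.

Request:
play_rows([
  [0.0005,-0.001,0.015,0],
  [0,0,0.015,0],
  [0,0,0.015,0],
  [0,0,0.012,0],
  [0,0,0.008,0],
  [0,0,0.004,0],
  [0,0,0,0],
  [0,0,0,0],
])

```text
clock: 7.8
tool_pos: [0.648, 0.0219, 0.082]
ee_rot: [0.0, 0.678, 0.735, 0.0]
wrist_force: [-0.2, 0.1, -0.9]
opening: 0.0373
grip_force: 30.5
```

Request:
play_rows([
  [0,0,0.002,0],
  [0,0,0.002,0],
  [0,0,0.001,0],
  [0,0,0,0],
  [0,0,0,0],
])

```text
clock: 8.22
tool_pos: [0.6479, 0.0219, 0.0771]
ee_rot: [0.001, 0.678, 0.735, 0.0]
wrist_force: [-1.0, -1.1, 3.7]
opening: 0.0376
grip_force: 31.0
```

Contact is just beginning at z 0.077, as predicted. I'll press slightly, then release by opening partway.

Request:
play_rows([
  [0,0,0.0015,0],
  [0,0,0,0],
  [0,0,0,0],
])

```text
clock: 8.47
tool_pos: [0.6479, 0.0219, 0.077]
ee_rot: [0.001, 0.678, 0.735, 0.001]
wrist_force: [-4.5, 0.4, 14.3]
opening: 0.0372
grip_force: 32.2
```

Request:
play_rows([
  [0,0,0,0],
  [0,0,0,0],
  [0,0,0,0],
  [0,0,0,0],
  [0,0,0,0],
], claw=-0.35)

```text
clock: 8.88
tool_pos: [0.6474, 0.0219, 0.0743]
ee_rot: [-0.0, 0.678, 0.735, -0.0]
wrist_force: [0.2, 0.1, 0.1]
opening: 0.0576
grip_force: 0.0
```

Request:
play_rows([
  [0,0,-0.01,0],
  [0,0,-0.02,0],
  [0,0,-0.035,0],
  [0,0,-0.04,0],
  [0,0,-0.035,0],
  [0,-0.03,0,0],
  [0,-0.04,0,0],
  [0,-0.03,0,0],
  [0,0,0,0],
  [0,0,0,0],
])

```text
clock: 9.72
tool_pos: [0.547, 0.0139, 0.2161]
ee_rot: [0.0, 0.678, 0.735, 0.0]
wrist_force: [1.0, -0.4, -0.6]
opening: 0.0579
grip_force: 0.0
```

Run:
```python
from h import *
K,T=cam('wrist'); o=arm.get_obs(); im=grab_frame('wrist'); M=rot(o['ee_rot'])
print(o['tool_pos'],'to handle',M.T@(np.array([.5497,.0148,.076])-o['tool_pos']))
im2=grab_frame('side'); a=cv2.resize(im2[170:280,180:380],(560,308),interpolation=cv2.INTER_CUBIC)
cv2.imwrite('pics/w3.png',cv2.resize(np.vstack([im[110:400],a]),(560,598))[:,:,::-1]); cv2.imwrite('pics/w3full.png',im[:,:,::-1])
s,c,p=max(blobs(im,(100,120,205),(130,255,255),100),key=lambda b:b[0][4])
r=cv2.minAreaRect(p.astype(np.float32)); P=ray(K,T,cv2.boxPoints(r),.09); print(s,P.round(4).tolist(),P.mean(0)); e=P[1]-P[0]; print(np.degrees(np.arctan2(e[1],e[0])))
```

```text
[0.5469783  0.01393449 0.21606165] to handle [0.00068928 0.00262383 0.1400645 ]Traceback (most recent call last):
  File "<stdin>", line 6, in <module>
ValueError: max() iterable argument is empty
```

View pics/w3.png

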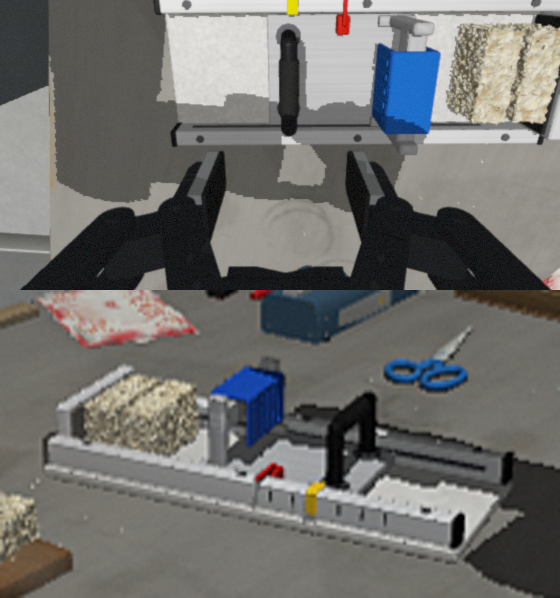

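The cover is seated between the uprights and square to the bar. The handle grip is at about (289,85) in the wrist view. I'll go down to the handle and close.

Request:
play_rows([
  [0.0007,0.0026,0.015,0],
  [0,0,0.03,0],
  [0,0,0.035,0],
  [0,0,0.03,0],
  [0,0,0.02,0],
  [0,0,0.01,0],
  [0,0,0,0],
  [0,0,0,0],
])

```text
clock: 10.48
tool_pos: [0.5514, 0.0148, 0.075]
ee_rot: [0.0, 0.678, 0.735, 0.0]
wrist_force: [-0.0, -0.4, -0.3]
opening: 0.0572
grip_force: 0.0
```

Request:
play_rows([
  [0,0,0,0],
  [0,0,0,0],
  [0,0,0,0],
  [0,0,0,0],
  [0,0,0,0],
  [0,0,0,0],
  [0,0,0,0],
  [0,0,0,0],
], claw=1, grip_force=60)

```text
clock: 11.15
tool_pos: [0.5498, 0.0147, 0.0762]
ee_rot: [0.0, 0.678, 0.735, -0.0]
wrist_force: [-5.1, -1.1, 8.8]
opening: 0.0152
grip_force: 58.4
```

```bash
cat > meas.py <<'E'
from h import *
K,T=cam('wrist'); o=arm.get_obs(); im=grab_frame('wrist'); bx=np.array([np.cos(np.radians(4.7)),np.sin(np.radians(4.7)),0])
print(o['tool_pos'],o['opening'],o['wrist_force'])
def m(lo,hi,nm,z):
    for s,c,p in blobs(im,lo,hi,15):
        P=ray(K,T,[c],z)[0]
        if abs(P[1]-.07)<.05 and .5<P[0]<.65: print(nm,s,ray(K,T,p,z).__matmul__(bx).min().round(4),(ray(K,T,p,z)@bx).max().round(4),P.round(4))
m((22,150,100),(34,255,255),'yellow',.039); m((0,150,80),(8,255,255),'red',.044)
cv2.imwrite('pics/m.png',im[:,:,::-1])
E
python3 meas.py
```

```text
[0.54981838 0.01470487 0.07621921] 0.015237436179826267 [-5.08769587 -1.11813307  8.81327992]
yellow [282 106  21  43 845] 0.5469 0.5566 [0.547  0.0819 0.039 ]
red [ 369   96   30   88 1320] 0.5883 0.6006 [0.5912 0.0749 0.044 ]
```

Request:
play_rows([
  [0,0,0,0],
  [0,0,0,0],
  [0,0,0.003,0],
  [0,0,0,0],
  [0,0,0,0],
], claw=0.2)

```text
clock: 11.62
tool_pos: [0.5503, 0.0149, 0.0715]
ee_rot: [-0.0, 0.678, 0.735, -0.0]
wrist_force: [-0.3, 0.1, 0.4]
opening: 0.0339
grip_force: 0.0
```

Request:
play_rows([
  [0,0,0,0],
  [0,0,0,0],
  [0,0,0,0],
  [0,0,0,0],
  [0,0,0,0],
  [0,0,0,0],
  [0,0,0,0],
], claw=1)

```text
clock: 12.2
tool_pos: [0.5498, 0.0148, 0.0718]
ee_rot: [-0.0, 0.678, 0.735, -0.0]
wrist_force: [-4.4, -1.0, 5.6]
opening: 0.0154
grip_force: 58.5
```

View pics/m.png

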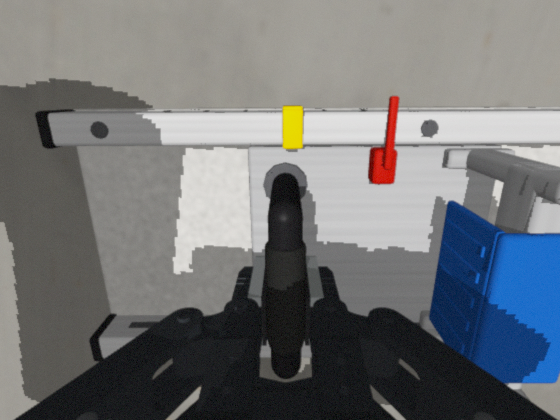

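The pointer stem is at about (392,120) over the rail, and the mark is at (292,127). Next I'll measure the distance along the base's x.

```bash
cat > meas2.py <<'E'
from h import *
K,T=cam('wrist'); o=arm.get_obs(); im=grab_frame('wrist'); cv2.imwrite('pics/m2.png',im[:,:,::-1])
a=np.radians(4.7); bx=np.array([np.cos(a),np.sin(a),0]); by=np.array([-np.sin(a),np.cos(a),0])
hsv=cv2.cvtColor(im,cv2.COLOR_RGB2HSV)
def f(lo,hi,z):
    p=np.argwhere(cv2.inRange(hsv,np.array(lo),np.array(hi))>0)[:,::-1]; P=ray(K,T,p,z); c=P@by; c0=.0223-.6487*0
    base=np.array([.6487,.0222,0])@by; k=(abs(c-base-.067)<.005)&(abs(P@bx-.6)<.1); X=(P@bx)[k]; return X.min(),X.max(),X.mean(),k.sum()
y=f((22,150,80),(34,255,255),.037); r=f((0,150,80),(8,255,255),.043)
print(np.round(y,4),np.round(r,4),'pull mm',(r[0]+r[1]-y[0]-y[1])*500,(r[2]-y[2])*1e3,o['tool_pos'],o['wrist_force'],o['opening'],o['clock'])
E
python3 meas2.py
```

```text
[  0.5474   0.5564   0.5519 440.    ] [  0.5953   0.5991   0.5972 191.    ] pull mm 45.26088357012492 45.29368309896742 [0.54982438 0.01483077 0.07180247] [-4.37238724 -1.0357015   5.61154658] 0.01539835219220329 12.2
```

Request:
play_rows([
  [0,-0.002,0,0],
  [0,-0.004,0,0],
  [0,-0.005,0,0],
  [0,-0.005,0,0],
  [0,-0.005,0,0],
  [0,-0.005,0,0],
  [0,-0.005,0,0],
  [0,-0.005,0,0],
  [0,-0.003,0,0],
  [0,-0.002,0,0],
  [0,0,0,0],
  [0,0,0,0],
])

```text
clock: 13.25
tool_pos: [0.512, 0.0116, 0.0719]
ee_rot: [0.002, 0.678, 0.735, 0.002]
wrist_force: [7.3, 1.4, -6.3]
opening: 0.0155
grip_force: 58.6
```

```bash
python3 meas2.py
```

```text
[  0.5468   0.5562   0.5515 441.    ] [  0.5573   0.5611   0.5593 194.    ] pull mm 7.729227867259159 7.759341813641685 [0.51201736 0.01157247 0.07185559] [ 7.27274653  1.38657099 -6.30774548] 0.01546204885339503 13.25
```

Request:
play_rows([
  [0,-0.002,0,0],
  [0,-0.003,0,0],
  [0,-0.002,0,0],
  [0,-0.001,0,0],
  [0,0,0,0],
  [0,0,0,0],
  [0,0,0,0],
  [0,0,0,0],
])

```text
clock: 13.97
tool_pos: [0.5044, 0.0109, 0.0719]
ee_rot: [0.002, 0.678, 0.735, 0.002]
wrist_force: [7.6, 1.3, -7.3]
opening: 0.0155
grip_force: 58.8
```

```bash
python3 meas2.py
python3 - <<'E'
from h import *
a=cv2.resize(grab_frame('side')[170:280,180:380],(560,308),interpolation=cv2.INTER_CUBIC)[:,:,::-1]
cv2.imwrite('pics/f.png',np.vstack([cv2.imread('pics/m2.png')[80:370],a]))
E
```

```text
[  0.5468   0.5513   0.549  209.    ] [  0.5497   0.5535   0.5516 188.    ] pull mm 2.544458897478563 2.5082772507553086 [0.50435133 0.01090603 0.07186322] [ 7.59329167  1.27623161 -7.33249156] 0.015487481429554355 13.9667
```

View pics/f.png

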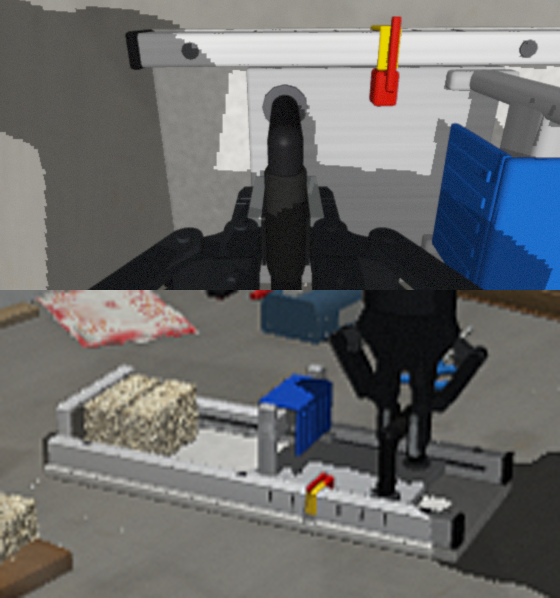

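The pointer stem at about (393,50) stands over the middle of the mark, and the cover is still seated on the bar. The red centre is at 0.5516, the mark's unoccluded centre at 0.5517. I'll hand it in.

```bash
python3 -c "
from bench import arm
print(arm.sign_off())"
```

```text
the job is handed in; nothing more can be done
None
```

I hung the cover fully down on the bar and pulled the pusher back until its pointer stood over the yellow mark, to within about 1 mm. I handed the job in at about 14 s with the gripper still holding the handle; the stamp and rice blocks were left alone.

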